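Make up two lens-store kits

ROBOT

A 6-joint arm with a two-finger parallel gripper is mounted at the origin on the work surface. World frame = base frame: x ahead of the robot, y to its left, z up, the work surface at z = 0. Lengths are in mm, angles in rad, forces in N, time in s.
With the tool pointing down it reaches from about 350 to 775 mm from the base axis. Payload 7.3 kg.
Tool frame: the origin (TCP) lies at the very end of the fingers, on their centre line; the grasp point (between the pads) lies 19 mm behind it; z points along the fingers, y is the line along which they close (so a half turn about z gives the same grasp; the last joint's range is limited). The gripper opens to 92 mm and grips with 3 to 60 N. Pads are 19 mm wide; open, the fingers measure 130 mm over their backs; the gripper's body (75 mm by 190 mm) begins 47 mm behind the grasp point.
Start: joints at [-1.349, 0.342, 1.524, -0, 1.275, -0.146], TCP at [188.794, -489.9, 226.741] pointing down, gripper open.
Joint ranges: [-2.53, 2.53], [-0.77, 2.02], [0.04, 2.7], [-1, 4.14], [0.28, 2.66], [-3.11, 3.11]. Speed limits (rad/s): [2.57, 2.57, 3.14, 3.14, 3.14, 3.14].

INTERFACE

Orientations are given as [roll, pitch, yaw] about the fixed x, y, z axes, in that order (R = Rz(yaw) Ry(pitch) Rx(roll)).
In Python, from station import ctrl gives the robot as it stands.
- The arm moves only by the tool arm_command, never from a script. Its argument "plan" is a list that holds one entry, the list of rows, each a list of 5 numbers: the shift along the tool's x, y, z in mm, then the turn about the tool's z in degrees, then the closure, from 0 (fully open) to 1 (shut). A call has 1 to 10 rows; each row is the pose to reach, as a shift and turn from the pose commanded when the call began, along the tool's axes at that moment; what a row does not reach only later rows make up. A row lasts 1/8 s, in which the tool goes at most 62.5 mm and 10.7 degrees, less where a joint would pass 70% of its speed; a pose out of reach is approached as far as the arm can. A call with a gripper value outside its range is refused whole. The fingers move at their own pace and stop on an object; the grip force is fixed at half the most. Time passes only in rows, so rows that repeat a pose let the fingers close. It gives the time, the measured TCP pose, the force, the opening and the grip force at its end, in the units of the state.
- ctrl.state(): the state, without advancing time (a new reading comes with each control period).
- ctrl.read_camera(name): name is "scene" or "top" or "wrist"; returns the picture (480x640x3 uint8, red, green, blue); there is no depth.
- ctrl.camera_model(name): a dict with "intrinsics" (3x3 intrinsics, pixels), "pose" (4x4, takes a point from camera to world coordinates); the wrist camera has in their place "tool_from_camera" (4x4, takes a point from camera to tool coordinates, whose origin is the TCP and whose axes are the flange's). Camera axes: x right, y down, z forward; pixel columns grow to the right and rows downward; lengths in mm; the calibration is good to about 2 mm. A picture is of the moment at which its call begins: read the wrist's pose just before it. camera_model takes no time and is no camera call.
- ctrl.hand_in(): hands the job in; it is judged then, once.
The state is a dict: "clock": time; "q": joint angles; "dq": joint speeds; "joint_torque": joint torques, N m; "ee_pos": TCP position; "eef_rot": TCP orientation; "wrist_force": force on the tool from outside, world axes, zero at the start; "wrist_torque": the same for the moment, N m; "grip_width": finger opening in mm; "grip_force": force on a finger pad.
Only numpy, scipy, OpenCV 4.12 (cv2) and the standard library are available. Lean on these libraries where they do the work, as an engineer would, in place of code of your own. Each camera call takes 0.05 s, during which the arm holds its last target. There are 200 camera calls.

TASK

Make up two kits from the stock on the bench: the larger prism and the copper oil-can lid go in the two-bay tray, one to a bay, and the smaller prism, the iron clamp key and the horn magnifier go in the three-bay tray, one to a bay with the key in the middle bay. Each thing must lie flat on the floor of its bay, the same way up as you found it, not propped on a rib or rim; lower the glass gently, never drop it. Leave the jar, the brass weight and the cork block standing where they are.

Things in the scene. Friction and masses are not known exactly. Their poses are not given: they have to be found in the camera images.
- prism_large: The larger of two triangular glass prisms (green-tinted glass between two brass end plates), lying on a broad face with its blunt ridge up: 64 mm long along its x, 42 mm wide along y at the base, narrowing to a 5 mm ridge 32 mm up. The two brass ends are flat, upright and parallel: grip it end to end, along x. Origin: centre of its underside, z up. 0.13 kg, loose on the bench.
- prism_small: The smaller of the two triangular glass prisms with brass end plates, same form: 44 mm long along x, 30 mm wide along y at the base, narrowing to a 5 mm ridge 22 mm up; flat parallel ends, grip along x. Origin: centre of its underside, z up. 0.05 kg, loose.
- oilcan_lid: Round copper oil-can lid: 52 mm disc, domed to 13 mm high, with a copper knob 18 mm in diameter on top, straight-sided from 18 to 32 mm height, to grip it by. Origin: centre of its underside, z up. 0.07 kg, loose.
- clamp_key: Black iron T-shaped screw clamp key lying flat, 95 mm long along x and 12 mm high: 12 mm square shaft, crossbar 44 mm wide at its -x end, 16 mm wide square socket end at +x (x from 31 to 47 mm). Origin: underside, middle of its length, on the shaft; balance point about x = -6 mm; grip the shaft there across y. 0.12 kg, loose.
- magnifier: Horn-rimmed hand magnifier lying flat, 110 mm long along x and 12 mm high: round lens of 50 mm outer diameter centred at x = +30 mm, straight dark horn handle 14 mm wide along x from -55 to +7 mm. Origin: underside, middle of its length, on the handle; grip the handle across y near x = -8 mm. 0.06 kg, loose.
- tray_two: The kit tray with two bays, fixed to the bench: cork floor, low cedar rim and rib, brass corners; 142 mm along x, 162 mm along y, 16 mm high. Floor 6 mm above the bench; rim and rib 6 mm thick, 10 mm above the floor. Each bay is 130 mm along x and 72 mm along y; bay centres at y = -39 and +39 mm, x = 0. Origin: centre of its underside, on the bench top.
- tray_three: The kit tray with three bays, same make, fixed to the bench: 142 mm along x, 240 mm along y, 16 mm high. Floor 6 mm above the bench; rim and ribs 6 mm thick, 10 mm above the floor. Each bay is 130 mm along x and 72 mm along y; bay centres at y = -78, 0 (the middle bay) and +78 mm, x = 0. Origin: centre of its underside, on the bench top.
- paste_jar: Bystander: amber glass jar with dark lid, 46 mm in diameter, 52 mm high, standing loose among the stock. Origin: centre of its underside. Not part of a kit.
- brass_weight: Bystander: knobbed brass weight, 38 mm in diameter, 44 mm high, standing loose among the stock. Origin: centre of its underside. Not part of a kit.
- cork_block: Bystander: plain cork block 50 (x) by 34 (y) by 28 mm high, loose among the stock. Origin: centre of its underside. Not part of a kit.
Not all that is in view belongs to the job. Leave any purple or red look-alike of the prism_large alone.

How it is judged (in metres and radians):
At the end, for the whole second after the job is handed in: Large prism and lid in different bays of tray_two; key in the middle bay of tray_three, small prism and magnifier in its outer bays. Each origin within 30 mm (y), 50 mm (x) of bay centre, 3-10 mm above tray underside, tilt under 0.08 rad, at rest (0.01 m/s, 0.1 rad/s) (x of prism_large in the frame of tray_two between -0.05 and 0.05 m and z of prism_large in the frame of tray_two between 0.003 and 0.01 m and angle between each of prism_large, oilcan_lid, prism_small, clamp_key, magnifier's own z axis and vertical below 0.08 rad and linear speed of each of prism_large, oilcan_lid, prism_small, clamp_key, magnifier below 0.01 m/s and angular speed of each of prism_large, oilcan_lid, prism_small, clamp_key, magnifier below 0.1 rad/s and x of oilcan_lid in the frame of tray_two between -0.05 and 0.05 m and z of oilcan_lid in the frame of tray_two between 0.003 and 0.01 m and x of prism_small in the frame of tray_three between -0.05 and 0.05 m and z of prism_small in the frame of tray_three between 0.003 and 0.01 m and x of clamp_key in the frame of tray_three between -0.05 and 0.05 m and z of clamp_key in the frame of tray_three between 0.003 and 0.01 m and x of magnifier in the frame of tray_three between -0.05 and 0.05 m and z of magnifier in the frame of tray_three between 0.003 and 0.01 m and ((y of prism_large in the frame of tray_two between 0.009 and 0.069 m and y of oilcan_lid in the frame of tray_two between -0.069 and -0.009 m) or (y of prism_large in the frame of tray_two between -0.069 and -0.009 m and y of oilcan_lid in the frame of tray_two between 0.009 and 0.069 m)) and ((y of prism_small in the frame of tray_three between 0.048 and 0.108 m and y of magnifier in the frame of tray_three between -0.108 and -0.048 m) or (y of prism_small in the frame of tray_three between -0.108 and -0.048 m and y of magnifier in the frame of tray_three between 0.048 and 0.108 m)) and y of clamp_key in the frame of tray_three between -0.03 and 0.03 m); the robot touches nothing.
It fails at once if the jar, the weight or the cork block was shifted more than 20 mm or tipped (distance of any of paste_jar, brass_weight, cork_block from where it was at the start of the episode above 0.02 m or angle between any of paste_jar, brass_weight, cork_block's own z axis and vertical above 0.3 rad).
It fails at once if a prism or the magnifier was dropped (in free fall faster than 0.6 m/s, about 18 mm) ((contact force between prism_large and anything else below 0.01 N and linear speed of prism_large above 0.6 m/s) or (contact force between prism_small and anything else below 0.01 N and linear speed of prism_small above 0.6 m/s) or (contact force between magnifier and anything else below 0.01 N and linear speed of magnifier above 0.6 m/s)).
It also fails if it takes over 128 s, if anything falls off the work surface, if the arm or the gripper's body presses on something with over 40 N, if the wrist force passes 120 N, or if a joint passes its speed limit or range.

## Working session

There is one attempt and no reset: what is moved stays moved. The work goes in short steps, Python scripts to look and compute and a tool call to move; the robot and the scene stay as the last step left them, time stands still between calls to the robot, and variables do not carry over. Pictures are saved under pics/ and viewed, at most 17 in all, crops included, and the job is handed in when it is done.

Besides the shell and the picture viewer there is one more tool, called after "Call:" by a JSON object that holds its "op" and its "data", one argument or row to a line. arm_command: Moves the arm, as the interface text tells. Its arguments: {"type":"object","properties":{"plan":{"type":"array","items":{"type":"array","items":{"type":"array","items":{"type":"number"}}}}},"required":["plan"]}

```bash
mkdir -p pics
cat > h.py <<'E'
import numpy as np, cv2
from station import ctrl
def snap(n,f):
    s=ctrl.state(); im=ctrl.read_camera(n); cv2.imwrite('pics/'+f+'.png',im[:,:,::-1]); np.save('pics/'+f+'.npy',np.array(list(s['ee_pos'])+list(s['eef_rot']))); return s,im
def rpy(r):
    from scipy.spatial.transform import Rotation as R
    return R.from_euler('xyz',r).as_matrix()
def campose(n,f=None):
    m=ctrl.camera_model(n); K=np.array(m['intrinsics'])
    if n!='wrist': return K,np.array(m['pose'])
    a=np.load('pics/'+f+'.npy'); T=np.eye(4); T[:3,:3]=rpy(a[3:]); T[:3,3]=a[:3]
    return K,T@np.array(m['tool_from_camera'])
def px(n,u,v,z,f=None):
    K,P=campose(n,f); d=P[:3,:3]@np.linalg.solve(K,[u,v,1]); return (P[:3,3]+d*(z-P[2,3])/d[2]).round(1)
E
python3 - <<'E'
from h import *
s,_=snap('top','t0'); snap('scene','s0'); print(s)
for n in ('top','scene','wrist'): print(ctrl.camera_model(n))
E
```

```text
{'clock': 0.0, 'q': array([-1.34901650e+00,  3.42730132e-01,  1.52500596e+00, -1.68980887e-05,
        1.27540685e+00, -1.45965236e-01]), 'dq': array([ 0.00135073,  0.00028122, -0.0017321 , -0.00021165, -0.00052987,
        0.0011829 ]), 'joint_torque': array([-2.10969010e-04, -4.31245708e+01, -2.44217259e+01,  7.17471843e-02,
        5.61016321e-02, -1.38924315e-04]), 'ee_pos': array([ 188.68664297, -489.48599882,  226.04498092]), 'eef_rot': array([-3.14005649e+00, -2.09499637e-04,  3.67749831e-01]), 'wrist_force': array([-0.20561113,  0.10496925,  0.76767307]), 'wrist_torque': array([ 0.01596007,  0.0361676 , -0.02018092]), 'grip_force': 0.0, 'grip_width': 91.82349917525492}
{'intrinsics': array([[531.8152076 ,   0.        , 319.39574486],
       [  0.        , 531.8152076 , 248.25209931],
       [  0.        ,   0.        ,   1.        ]]), 'pose': array([[-1.78714886e-02, -9.95548225e-01,  9.25437261e-02,
         4.99941293e+02],
       [-9.99620178e-01,  1.97329285e-02,  1.92382723e-02,
        -1.45764088e+01],
       [-2.09787866e-02, -9.21647594e-02, -9.95522751e-01,
       
[... 457 characters left out ...]
    [ 5.51195764e-03, -6.15630573e-01, -7.88015619e-01,
         9.30706802e+02],
       [ 0.00000000e+00,  0.00000000e+00,  0.00000000e+00,
         1.00000000e+00]])}
{'intrinsics': array([[387.73814388,   0.        , 321.47053765],
       [  0.        , 387.73814388, 236.60169125],
       [  0.        ,   0.        ,   1.        ]]), 'tool_from_camera': array([[-1.07136208e-03, -9.66652200e-01, -2.56090563e-01,
         6.92468326e+01],
       [ 9.99999283e-01, -8.98753117e-04, -7.91046841e-04,
        -2.56697878e-01],
       [ 5.34504977e-04, -2.56091227e-01,  9.66652470e-01,
        -1.58496057e+02],
       [ 0.00000000e+00,  0.00000000e+00,  0.00000000e+00,
         1.00000000e+00]])}
```

View pics/t0.png

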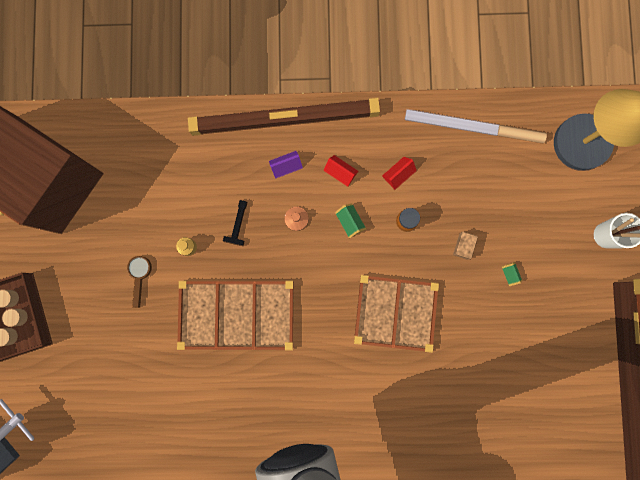

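View pics/s0.png

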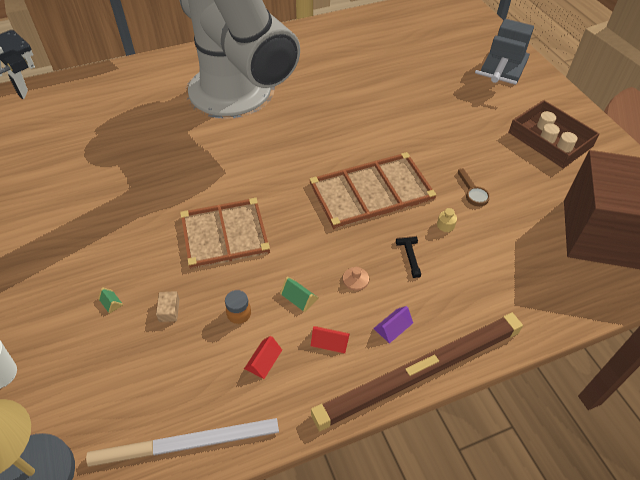

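Top view: green large prism (349,221) and small green prism (512,274). Look-alikes are purple (286,164) and red (341,170) and (400,173). Lid is at (297,217), key at (238,223), magnifier at (139,280); bystanders are weight (185,246), jar (408,218) and cork (467,244). One enlarged crop will confirm and measure.

Run:
```python
import cv2
im=cv2.imread('pics/t0.png')
a=cv2.resize(im[195:315,120:320],None,fx=4,fy=4,interpolation=cv2.INTER_CUBIC)
b=cv2.resize(im[195:295,330:530],None,fx=4,fy=4,interpolation=cv2.INTER_CUBIC)
cv2.imwrite('pics/a.png',a);cv2.imwrite('pics/b.png',b)
```

```text
(no output)
```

View pics/a.png

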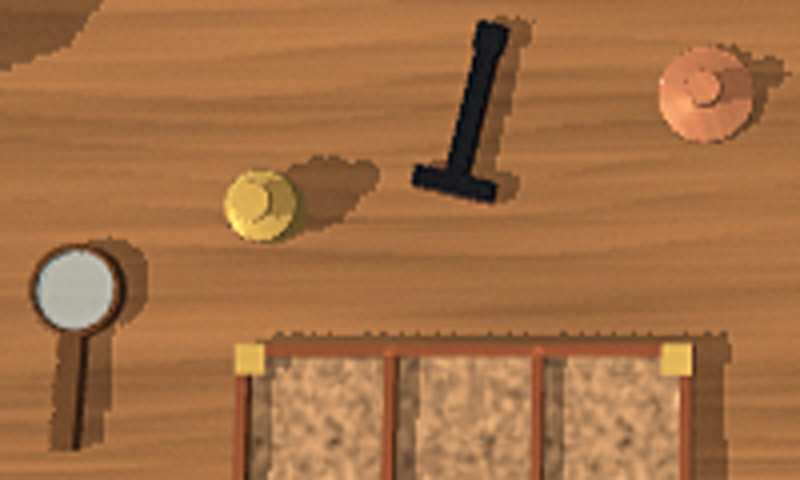

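View pics/b.png

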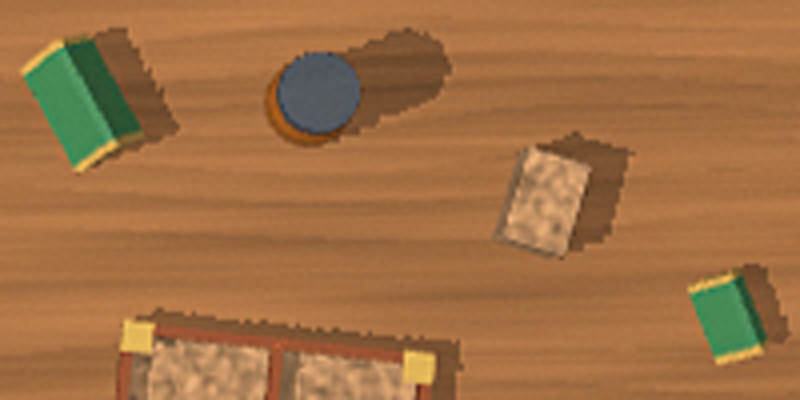

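Run:
```python
from h import *
A=lambda u,v,z:px('top',120+u/4-.4,195+v/4-.4,z)
B=lambda u,v,z:px('top',330+u/4-.4,195+v/4-.4,z)
def ax(n,p,q):
    d=q-p; print(n,'mid',(p+q)/2,'len',np.linalg.norm(d).round(1),'yaw',np.degrees(np.arctan2(d[1],d[0])).round(1))
ax('key',A(457,184,12),A(492,28,12)); ax('key bar->sock', A(455,185,12),A(491,25,12))
print('lid',A(706,94,6),A(706,88,32))
ax('mag',A(66,448,10),A(78,289,10)); ax('mag2',A(66,448,10),A(80,243,10)) 
ax('PL',(B(80,170,0)+B(142,135,0))/2,(B(24,70,0)+B(95,38,0))/2)
ax('PLridge',B(118,142,32),B(68,38,32))
ax('PS',(B(718,362,0)+B(765,345,0))/2,(B(690,290,0)+B(740,272,0))/2)
for n,c in dict(t3=[(182,285),(294,285),(181,346),(289,346)],t2=[(364,279),(438,286),(359,341),(429,349)]).items():
    P=np.array([px('top',u,v,16) for u,v in c]); d=(P[0]-P[1])+(P[2]-P[3]);print(n,P.tolist(),P.mean(0),'y-axis dir yaw',np.degrees(np.arctan2(d[1],d[0]))-90)
print('jar',B(318,92,52),'wt',A(257,202,44),'cork',B(549,202,28))
```

```text
key mid [665.95 179.3   12.  ] len 85.8 yaw -12.8
key bar->sock mid [666.5 180.1  12. ] len 88.0 yaw -12.9
lid [670.6  56.    6. ] [669.8  54.3  32. ]
mag mid [530.15 394.5   10.  ] len 84.3 yaw -3.5
mag2 mid [542.45 394.1   10.  ] len 108.9 yaw -3.2
PL mid [664.05  -61.425   0.   ] len 60.0 yaw 26.1
PLridge mid [666.3 -64.3  32. ] len 60.7 yaw 24.1
PS mid [ 542.75 -398.35    0.  ] len 40.4 yaw 17.3
t3 [[531.7, 298.1, 16.0], [527.4, 61.7, 16.0], [404.8, 299.4, 16.0], [401.2, 73.8, 16.0]] [466.275 183.25   16.   ] y-axis dir yaw -0.979637553311818
t2 [[537.3, -85.3, 16.0], [519.8, -239.1, 16.0], [409.1, -71.7, 16.0], [390.4, -215.6, 16.0]] [ 464.15  -152.925   16.   ] y-axis dir yaw -6.933067437575815
jar [ 659.8 -178.3   52. ] wt [613.3 286.9  44. ] cork [ 603.2 -299.6   28. ]
```

```bash
cat >> h.py <<'E'
def go(x,y,z,yaw):
    s=ctrl.state(); R=rpy(s['eef_rot']); d=R.T@(np.array([x,y,z])-s['ee_pos'])
    t=-(yaw-np.degrees(s['eef_rot'][2])); t=(t+180)%360-180
    q6=np.degrees(s['q'][5]); q1=np.degrees(np.arctan2(y,x)); f=(q1+90-yaw+180)%360-180
    print('shift',d.round(1),'turn',round(t,1),'q6 now',q6.round(),'end',round(f))
def proj(n,p,f=None):
    K,P=campose(n,f); c=np.linalg.inv(P)@np.array([*p,1.]); c=K@c[:3]; return (c[:2]/c[2]).round(1)
E
python3 -c "
from h import *
go(543,-398,120,107)"
```

```text
shift [363.5  42.1 106.1] turn -85.9 q6 now -8.0 end -53
```

Call:
{"op": "arm_command", "data": {
  "plan": [
    [[60,7,18,-10,0],[120,14,36,-20,0],[180,21,54,-30,0],[240,28,72,-40,0],[300,35,90,-50,0],[363,42,106,-60,0],[363,42,106,-70,0],[363,42,106,-80,0],[363,42,106,-86,0],[363,42,106,-86,0]]
  ]
}}

```text
clock: 1.35
ee_pos: [542.5, -398.3, 120.1]
eef_rot: [-3.141, -0.001, 1.868]
wrist_force: [-0.2, 0.0, 0.1]
grip_width: 91.6
grip_force: 0.0
```

```bash
python3 -c "
from h import *
s,im=snap('wrist','w1'); print(s['ee_pos'],np.degrees(s['eef_rot']),proj('wrist',(543,-398,0),'w1'))"
```

```text
[ 542.45525215 -398.32282214  120.11552872] [-1.79964564e+02 -5.13820322e-02  1.07020685e+02] [321.8 230.4]
```

View pics/w1.png

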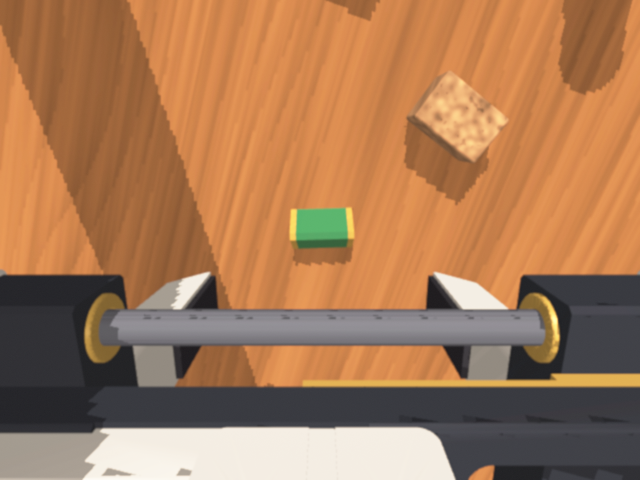

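Call:
{"op": "arm_command", "data": {
  "plan": [
    [[0,0,50,0,0],[0,0,95,0,0],[0,0,116,0,0],[0,0,116,0,0],[0,0,116,0,0.6],[0,0,116,0,0.6],[0,0,116,0,0.6],[0,0,116,0,0.6],[0,0,116,0,0.6],[0,0,116,0,0.6]]
  ]
}}

```text
clock: 2.65
ee_pos: [542.6, -398.6, 4.8]
eef_rot: [3.142, 0.0, 1.869]
wrist_force: [0.0, -0.2, 1.9]
grip_width: 44.0
grip_force: 29.9
```

Run:
```python
import cv2
im=cv2.imread('pics/t0.png')
cv2.imwrite('pics/tr.png',cv2.resize(im[268:358,170:450],None,fx=2.8,fy=2.8,interpolation=cv2.INTER_CUBIC))
```

```text
(no output)
```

View pics/tr.png

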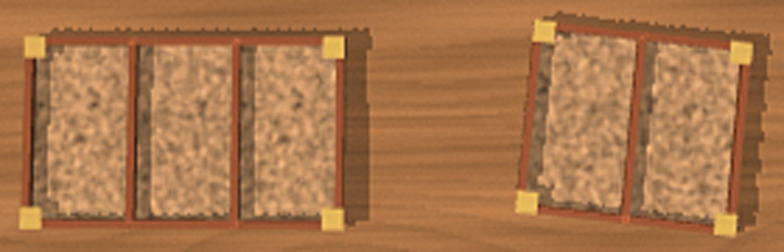

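Run:
```python
from h import *
f=lambda u,v:px('top',170+u/2.8-.3,268+v/2.8-.3,16)
for n,c in dict(t3=[(25,37),(345,37),(20,229),(344,230)],t2=[(534,20),(752,41),(516,212),(736,235)]).items():
    P=np.array([f(u,v) for u,v in c]); d=(P[0]-P[1])+(P[2]-P[3]);e=P[0]-P[2]+P[1]-P[3];print(n,P[:,:2].tolist(),P.mean(0),'yaw',np.degrees(np.arctan2(d[1],d[0]))-90,np.degrees(np.arctan2(e[1],e[0])),np.linalg.norm(d)/2,np.linalg.norm(e)/2)
for r in [(131,40),(130,222),(236,40),(235,222),(641,38),(626,218)]: print(f(*r))
```

```text
t3 [[540.5, 305.3], [536.0, 63.9], [397.7, 308.1], [393.2, 66.5]] [466.85 185.95  16.  ] yaw -1.067499683740209 -1.083194495313982 241.5419218272472 142.82552292920198
t2 [[546.1, -78.0], [527.4, -239.9], [404.3, -61.2], [384.9, -222.7]] [ 465.675 -150.45    16.   ] yaw -6.719088009966072 -6.819726356437535 162.8182806075534 143.16292292350002
[536.7 225.1  16. ]
[401.6 225.8  16. ]
[535.3 145.9  16. ]
[400.3 147.5  16. ]
[ 531.2 -157.5   16. ]
[ 398.6 -142.2   16. ]
```

```bash
python3 -c "
from h import *
go(465.4,108,80,89)"
```

```text
shift [507.   74.9 -75.2] turn 18.1 q6 now -60.0 end 14
```

Call:
{"op": "arm_command", "data": {
  "plan": [
    [[0,0,-35,0,0.6],[25,4,-75,0,0.6],[85,12,-75,3,0.6],[145,21,-75,6,0.6],[205,30,-75,9,0.6],[265,39,-75,12,0.6],[325,48,-75,15,0.6],[385,57,-75,18,0.6],[445,66,-75,18,0.6],[507,75,-75,18,0.6]]
  ]
}}

```text
clock: 3.9
ee_pos: [465.2, 109.7, 79.9]
eef_rot: [3.141, 0.0, 1.554]
wrist_force: [-0.1, -0.3, -0.9]
grip_width: 43.8
grip_force: 29.9
```

```bash
python3 -c "
from h import *
s,_=snap('wrist','w2');print(s['ee_pos'],s['grip_width'])
go(465.4,108,11.2,89)"
```

```text
[465.19135037 109.74079189  79.93117734] 43.75047286492749
shift [-8.4  2.6 68.7] turn 0.3 q6 now 5.0 end 14
```

View pics/w2.png

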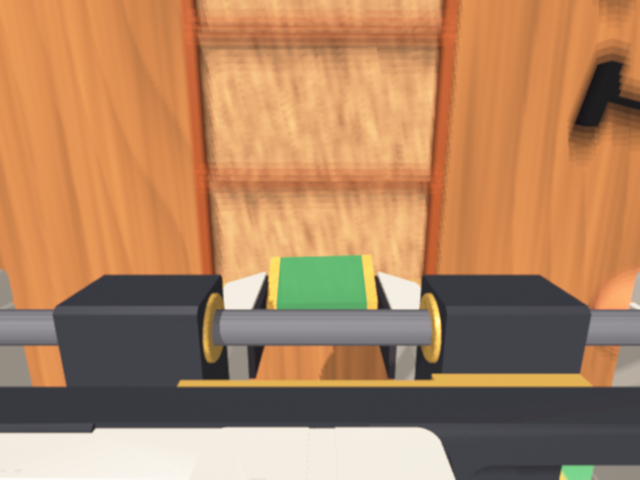

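Call:
{"op": "arm_command", "data": {
  "plan": [
    [[0,0,0,0,0.6],[0,0,0,0,0.6],[0,0,0,0,0.6]]
  ]
}}

```text
clock: 4.32
ee_pos: [465.9, 106.5, 79.7]
eef_rot: [3.141, 0.0, 1.552]
wrist_force: [0.2, -0.4, -0.9]
grip_width: 43.5
grip_force: 29.9
```

```bash
python3 -c "
from h import *
print(ctrl.state()['ee_pos'])
go(465.4,108,11.2,89)"
```

```text
[465.91794508 106.49641472  79.66855812]
shift [ 1.5 -0.6 68.5] turn -0.1 q6 now 5.0 end 14
```

Call:
{"op": "arm_command", "data": {
  "plan": [
    [[1,0,40,0,0.6],[1,0,58,0,0.6],[1,0,66,0,0.6],[1,0,68,0,0.6],[1,0,68.5,0,0.6],[1,0,68.5,0,0.6],[1,0,68.5,0,0.6],[1,0,68.5,0,0.6]]
  ]
}}

```text
clock: 5.32
ee_pos: [465.6, 109.0, 11.4]
eef_rot: [3.141, 0.0, 1.555]
wrist_force: [-0.2, 0.1, -0.7]
grip_width: 43.6
grip_force: 29.9
```

Call:
{"op": "arm_command", "data": {
  "plan": [
    [[0,0,0,0,0.35],[0,0,0,0,0.35],[0,0,0,0,0.35],[0,0,-30,0,0.35],[0,0,-80,0,0.35],[0,0,-100,0,0],[0,0,-100,0,0]]
  ]
}}

```text
clock: 6.2
ee_pos: [466.5, 109.0, 112.5]
eef_rot: [3.138, -0.0, 1.555]
wrist_force: [0.4, 0.0, -0.6]
grip_width: 75.0
grip_force: 0.0
```

```bash
python3 -c "
from h import *
print(ctrl.state()['ee_pos'],np.degrees(ctrl.state()['eef_rot']))
go(665,-63,110,115);go(665,-63,110,-65)"
```

```text
[466.47162001 109.02134305 112.48723488] [ 1.79790894e+02 -1.28886180e-02  8.90731210e+01]
shift [-168.8  201.3    3.2] turn -25.9 q6 now 5.0 end -30
shift [-168.8  201.3    3.2] turn 154.1 q6 now 5.0 end 150
```

Call:
{"op": "arm_command", "data": {
  "plan": [
    [[-40,48,0,-10,0],[-80,96,0,-20,0],[-120,144,0,-26,0],[-155,184,0,-26,0],[-169,201,0,-26,0],[-169,201,0,-26,0],[-169,201,0,-26,0],[-169,201,0,-26,0]]
  ]
}}

```text
clock: 7.2
ee_pos: [663.0, -62.2, 111.0]
eef_rot: [-3.141, -0.001, 2.01]
wrist_force: [-0.4, 0.1, -0.2]
grip_width: 91.6
grip_force: 0.0
```

```bash
python3 -c "
from h import *
s,im=snap('wrist','w3'); print(s['ee_pos'],np.degrees(s['eef_rot']),proj('wrist',(665,-63,0),'w3'))"
```

```text
[662.9595185  -62.18171267 111.0079092 ] [-1.79956897e+02 -3.39829518e-02  1.15135973e+02] [322.9 235.7]
```

View pics/w3.png

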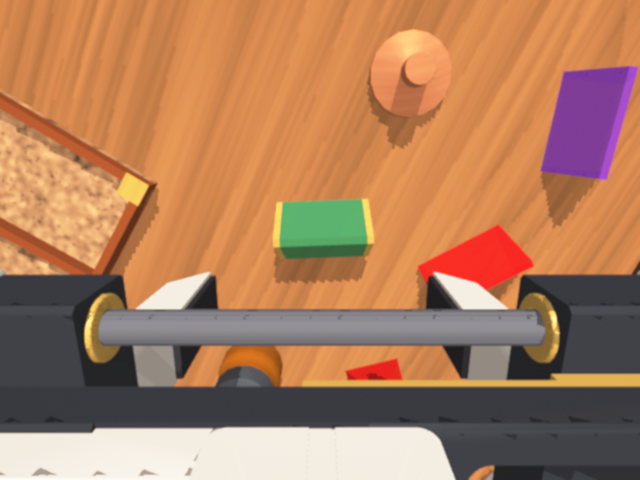

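```bash
python3 -c "
from h import *
P=campose('wrist','w3')[1]
T=np.linalg.inv(P)
a=np.load('pics/w3.npy');R=rpy(a[3:])
for u,v,z in [(325,200,0),(325,258,0),(325,247,32),(325,247,16),(274,230,0),(373,230,0)]: print(v,z,(R.T@(px('wrist',u,v,z,'w3')-a[:3])).round(1))"
```

```text
200 0 [ 24.2   3.  111. ]
258 0 [-18.5   3.1 111. ]
247 32 [-0.8  2.7 79. ]
247 16 [-5.5  3.  95. ]
230 0 [  2.5 -33.5 111. ]
230 0 [  2.5  37.4 111. ]
```

Call:
{"op": "arm_command", "data": {
  "plan": [
    [[2,2,40,0,0.12],[2,2,85,0,0.12],[2,2,102,0,0.12],[2,2,106,0,0.12],[2,2,106,0,0.12],[2,2,106,0,0.4],[2,2,106,0,0.4],[2,2,106,0,0.4],[2,2,106,0,0.4],[2,2,106,0,0.4]]
  ]
}}

```text
clock: 8.5
ee_pos: [665.0, -60.8, 6.4]
eef_rot: [3.141, 0.001, 2.008]
wrist_force: [-2.0, 0.1, 6.7]
grip_width: 63.7
grip_force: 29.9
```

```bash
python3 -c "
from h import *
print(ctrl.state()['ee_pos'])
go(470.3,-111.7,80,83)"
```

```text
[665.04817197 -60.83789774   6.38015032]
shift [  36.4 -197.9  -73.8] turn 32.1 q6 now -37.0 end -6
```

Call:
{"op": "arm_command", "data": {
  "plan": [
    [[0,0,-35,0,0.4],[5,-20,-74,5,0.4],[13,-65,-74,12,0.4],[21,-110,-74,20,0.4],[29,-155,-74,27,0.4],[35,-188,-74,32,0.4],[36,-198,-74,32,0.4],[36,-198,-74,32,0.4],[36,-198,-74,32,0.4],[36,-198,-74,32,0.4]]
  ]
}}

```text
clock: 9.75
ee_pos: [471.0, -111.7, 79.1]
eef_rot: [3.141, 0.0, 1.451]
wrist_force: [-0.1, -0.4, -1.7]
grip_width: 64.0
grip_force: 29.8
```

```bash
python3 -c "
from h import *
s=ctrl.state();print(s['ee_pos'],s['grip_width'])
go(470.3,-111.7,12.4,83)"
```

```text
[ 470.98579332 -111.72579574   79.08747962] 64.03850643034873
shift [-0.  -0.7 66.7] turn 0.1 q6 now -16.0 end -6
```

Call:
{"op": "arm_command", "data": {
  "plan": [
    [[0,0,40,0,0.4],[0,0,58,0,0.4],[0,0,64,0,0.4],[0,0,66,0,0.4],[0,0,67,0,0.4],[0,0,67,0,0.4],[0,0,67,0,0.4],[0,0,67,0,0.4]]
  ]
}}

```text
clock: 10.75
ee_pos: [470.2, -112.0, 12.5]
eef_rot: [3.141, 0.0, 1.45]
wrist_force: [-0.3, -0.3, -1.1]
grip_width: 64.1
grip_force: 29.8
```

Call:
{"op": "arm_command", "data": {
  "plan": [
    [[0,0,0.6,0,0.4],[0,0,1.2,0,0.4],[0,0,1.2,0,0.4]]
  ]
}}

```text
clock: 11.12
ee_pos: [470.3, -112.0, 12.3]
eef_rot: [3.141, 0.0, 1.45]
wrist_force: [-3.9, 2.0, 12.9]
grip_width: 64.1
grip_force: 29.8
```

On the floor. Release, rise, then go over the lid.

Call:
{"op": "arm_command", "data": {
  "plan": [
    [[0,0,0,0,0.12],[0,0,0,0,0.12],[0,0,0,0,0.12],[0,0,-30,0,0.12],[0,0,-80,0,0.12],[0,0,-110,0,0],[0,0,-110,0,0],[0,0,-110,0,0]]
  ]
}}

```text
clock: 12.12
ee_pos: [469.6, -111.7, 120.2]
eef_rot: [-3.14, -0.0, 1.45]
wrist_force: [-0.3, 0.1, -0.0]
grip_width: 91.7
grip_force: 0.0
```

```bash
python3 -c "
from h import *
s=ctrl.state();print(s['ee_pos'],s['grip_width'])
go(670,55,120,83)"
```

```text
[ 469.55148725 -111.70065094  120.17413268] 91.72611825201419
shift [189.7 178.9  -0. ] turn 0.1 q6 now -16.0 end 12
```

Call:
{"op": "arm_command", "data": {
  "plan": [
    [[42,40,0,0,0.3],[84,80,0,0,0.5],[126,120,0,0,0.5],[165,156,0,0,0.5],[190,179,0,0,0.5],[190,179,0,0,0.5],[190,179,0,0,0.5],[190,179,0,0,0.5]]
  ]
}}

```text
clock: 13.12
ee_pos: [669.9, 54.1, 120.6]
eef_rot: [-3.14, 0.0, 1.449]
wrist_force: [-1.0, 0.0, 1.6]
grip_width: 46.1
grip_force: 0.0
```

```bash
python3 -c "
from h import *
s,im=snap('wrist','w4'); print(s['ee_pos'],np.degrees(s['eef_rot']),proj('wrist',(670,55,32),'w4'),proj('wrist',(670,55,0),'w4'))"
```

```text
[669.8576126   54.09236183 120.57468167] [-1.79924119e+02  2.16924861e-02  8.30060071e+01] [321.3 240.8] [321.4 229.3]
```

View pics/w4.png

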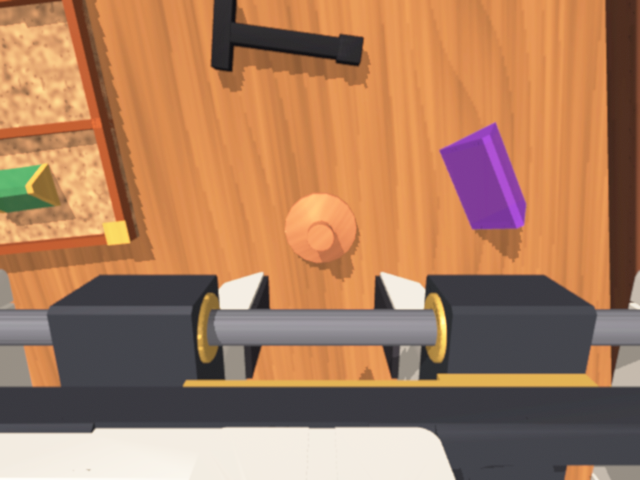

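Call:
{"op": "arm_command", "data": {
  "plan": [
    [[2,0,45,0,0.5],[2,0,85,0,0.5],[2,0,102,0,0.5],[2,0,102,0,0.5],[2,0,102,0,0.9],[2,0,102,0,0.9],[2,0,102,0,0.9],[2,0,102,0,0.9],[2,0,102,0,0.9]]
  ]
}}

```text
clock: 14.3
ee_pos: [671.3, 57.1, 19.9]
eef_rot: [3.141, -0.0, 1.45]
wrist_force: [-1.7, -0.2, 6.0]
grip_width: 16.9
grip_force: 30.0
```

```bash
python3 -c "
from h import *
s=ctrl.state();print(s['ee_pos'],s['grip_width'])
go(461.1,-189.2,100,83)"
```

```text
[671.25775916  57.12120787  19.92225917] 16.87504434850581
shift [-269.9 -178.8  -80.3] turn 0.1 q6 now 5.0 end -15
```

Call:
{"op": "arm_command", "data": {
  "plan": [
    [[0,0,-35,0,0.9],[-10,-7,-80,0,0.9],[-60,-40,-80,0,0.9],[-110,-73,-80,0,0.9],[-160,-106,-80,0,0.9],[-210,-139,-80,0,0.9],[-250,-166,-80,0,0.9],[-270,-179,-80,0,0.9],[-270,-179,-80,0,0.9],[-270,-179,-80,0,0.9]]
  ]
}}

```text
clock: 15.55
ee_pos: [461.2, -189.0, 99.0]
eef_rot: [3.141, -0.0, 1.45]
wrist_force: [-0.5, -0.1, -1.0]
grip_width: 16.9
grip_force: 30.0
```

Call:
{"op": "arm_command", "data": {
  "plan": [
    [[0,0,0,0,0.9],[0,0,40,0,0.9],[0,0,65,0,0.9],[0,0,72,0,0.9],[0,0,73,0,0.9],[0,0,74,0,0.9],[0,0,74,0,0.9],[0,0,74,0,0.9]]
  ]
}}

```text
clock: 16.55
ee_pos: [461.5, -189.4, 25.8]
eef_rot: [3.14, 0.001, 1.45]
wrist_force: [2.5, 2.9, 6.3]
grip_width: 16.4
grip_force: 30.0
```

Call:
{"op": "arm_command", "data": {
  "plan": [
    [[0,0,0,0,0.6],[0,0,0,0,0.6],[0,0,0,0,0.6],[0,0,-35,0,0.5],[0,0,-85,0,0.3],[0,0,-95,0,0.3],[0,0,-95,0,0.3],[0,0,-95,0,0.3]]
  ]
}}

```text
clock: 17.55
ee_pos: [459.9, -188.9, 118.6]
eef_rot: [-3.139, -0.001, 1.45]
wrist_force: [0.7, -0.7, -0.1]
grip_width: 64.1
grip_force: 0.0
```

```bash
python3 -c "
from h import *
s=ctrl.state();print(s['ee_pos'],s['grip_width'])
go(660,181,120,167)"
```

```text
[ 459.86756601 -188.90794778  118.60923233] 64.14964645440543
shift [391.4 154.   -1.4] turn -83.9 q6 now -24.0 end -62
```

Call:
{"op": "arm_command", "data": {
  "plan": [
    [[55,22,0,-10,0.3],[110,44,0,-20,0.3],[165,66,0,-30,0.3],[220,88,0,-40,0.4],[275,110,0,-50,0.5],[330,132,0,-60,0.5],[375,148,0,-70,0.5],[391,154,0,-80,0.5],[391,154,0,-84,0.5],[391,154,0,-84,0.5]]
  ]
}}

```text
clock: 18.8
ee_pos: [659.9, 180.3, 117.7]
eef_rot: [-3.14, -0.003, 2.916]
wrist_force: [-0.7, -0.2, -0.1]
grip_width: 45.9
grip_force: 0.0
```

Call:
{"op": "arm_command", "data": {
  "plan": [
    [[0,0,0,0,0.5],[0,0,0,0,0.5]]
  ]
}}

```text
clock: 19.05
ee_pos: [660.6, 179.8, 119.7]
eef_rot: [-3.141, -0.0, 2.915]
wrist_force: [-0.6, -0.1, 0.1]
grip_width: 45.8
grip_force: 0.0
```

```bash
python3 -c "
from h import *
s,im=snap('wrist','w5'); print(s['ee_pos'],np.degrees(s['eef_rot']),proj('wrist',(660,181,12),'w5'))"
```

```text
[660.59496765 179.84272712 119.69836582] [-1.79984312e+02 -2.84843170e-02  1.66997304e+02] [322.1 232.6]
```

View pics/w5.png

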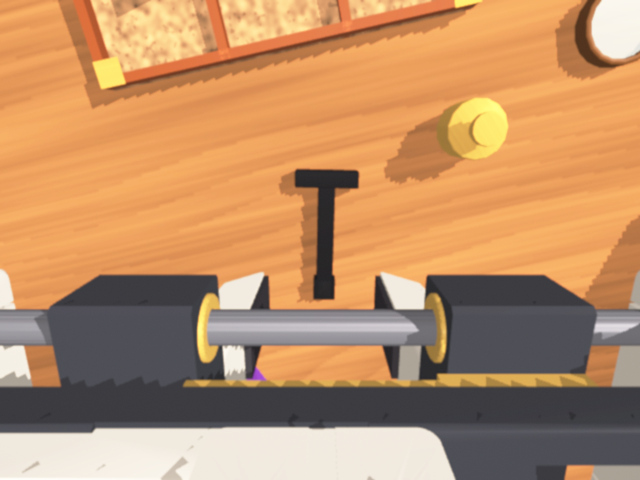

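```bash
python3 -c "
from h import *
a=np.load('pics/w5.npy');R=rpy(a[3:])
for u,v,z in [(326,170,12),(324,298,6),(326,226,12),(328,187,12),(324,276,12)]: print(v,z,(R.T@(px('wrist',u,v,z,'w5')-a[:3])).round(1))"
```

```text
170 12 [ 44.7   3.7 107.7]
298 6 [-51.8   2.5 113.7]
226 12 [  5.6   3.8 107.7]
187 12 [ 33.1   5.1 107.7]
276 12 [-31.8   2.4 107.7]
```

Call:
{"op": "arm_command", "data": {
  "plan": [
    [[2.5,3.6,50,2,0.5],[2.5,3.6,95,2,0.5],[2.5,3.6,112,2,0.5],[2.5,3.6,116.5,2,0.5],[2.5,3.6,116.5,2,0.5],[2.5,3.6,116.5,2,0.95],[2.5,3.6,116.5,2,0.95],[2.5,3.6,116.5,2,0.95],[2.5,3.6,116.5,2,0.95],[2.5,3.6,116.5,2,0.95]]
  ]
}}

```text
clock: 20.35
ee_pos: [659.2, 184.2, 3.7]
eef_rot: [-3.141, 0.0, 2.881]
wrist_force: [0.1, -0.5, 2.6]
grip_width: 11.3
grip_force: 30.0
```

```bash
python3 -c "
from h import *
s=ctrl.state();print(s['ee_pos'],s['grip_width'],np.degrees(s['eef_rot']))
go(461,186,70,179)"
```

```text
[659.16476754 184.15301077   3.74242901] 11.267566545136765 [-1.79988534e+02  1.23643518e-02  1.65075430e+02]
shift [191.9 -49.3 -66.3] turn -13.9 q6 now -66.0 end -67
```

Call:
{"op": "arm_command", "data": {
  "plan": [
    [[0,0,-30,0,0.95],[5,-1,-66,0,0.95],[50,-13,-66,-4,0.95],[100,-26,-66,-8,0.95],[150,-39,-66,-12,0.95],[182,-47,-66,-14,0.95],[192,-49,-66,-14,0.95],[192,-49,-66,-14,0.95],[192,-49,-66,-14,0.95],[192,-49,-66,-14,0.95]]
  ]
}}

```text
clock: 21.6
ee_pos: [462.0, 186.3, 69.3]
eef_rot: [3.142, 0.001, 3.125]
wrist_force: [0.4, -0.7, -1.1]
grip_width: 11.9
grip_force: 30.0
```

```bash
python3 -c "
from h import *
s,_=snap('wrist','w6');print(s['ee_pos'],s['grip_width'],np.degrees(s['eef_rot']))
go(461,186,9.7,179)"
```

```text
[461.98216183 186.32641585  69.31136587] 11.936271381968226 [1.79999121e+02 3.09329494e-02 1.79037255e+02]
shift [ 0.7 -0.3 59.6] turn 0.0 q6 now -76.0 end -67
```

View pics/w6.png

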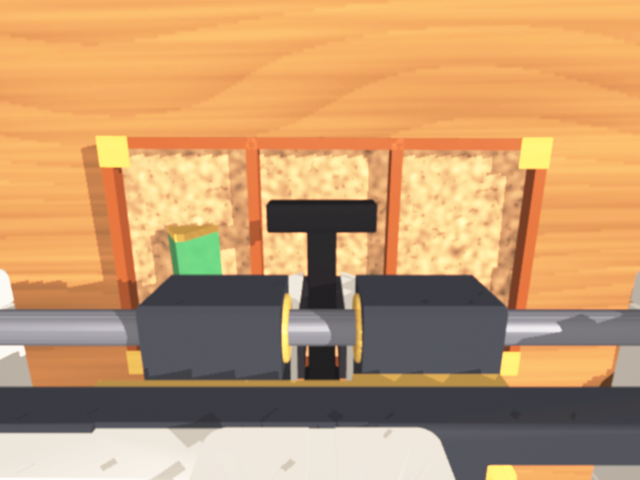

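Call:
{"op": "arm_command", "data": {
  "plan": [
    [[1,0,30,0,0.95],[1,0,52,0,0.95],[1,0,58,0,0.95],[1,0,59.5,0,0.95],[1,0,60.5,0,0.95],[1,0,60.5,0,0.95],[1,0,60.5,0,0.95]]
  ]
}}

```text
clock: 22.52
ee_pos: [460.6, 186.6, 9.7]
eef_rot: [3.141, 0.002, 3.125]
wrist_force: [-0.5, 0.8, 2.4]
grip_width: 11.7
grip_force: 30.0
```

On the floor. Release with a small opening, rise, then head for the magnifier (origin about (542,394), handle grip about (534,394.5)).

Call:
{"op": "arm_command", "data": {
  "plan": [
    [[0,0,0,0,0.77],[0,0,0,0,0.77],[0,0,0,0,0.77],[0,0,-30,0,0.77],[0,0,-80,0,0.5],[0,0,-110,0,0.5],[0,0,-110,0,0.5],[0,0,-110,0,0.5]]
  ]
}}

```text
clock: 23.52
ee_pos: [459.3, 186.3, 118.2]
eef_rot: [-3.141, -0.001, 3.125]
wrist_force: [-0.3, 0.5, 0.1]
grip_width: 45.5
grip_force: 0.0
```

```bash
python3 -c "
from h import *
s=ctrl.state();print(s['ee_pos'],s['grip_width'])
go(534,394.5,120,177)"
```

```text
[459.33987731 186.26189464 118.19560848] 45.54214577648082
shift [-71.3 209.4  -2. ] turn 2.1 q6 now -76.0 end -51
```

Call:
{"op": "arm_command", "data": {
  "plan": [
    [[-18,55,0,0,0.5],[-36,110,0,1,0.5],[-54,160,0,2,0.5],[-67,198,0,2,0.5],[-71,209,0,2,0.5],[-71,209,0,2,0.5],[-71,209,0,2,0.5],[-71,209,0,2,0.5]]
  ]
}}

```text
clock: 24.52
ee_pos: [534.3, 393.1, 119.2]
eef_rot: [-3.141, -0.0, 3.089]
wrist_force: [-0.6, 1.1, 0.1]
grip_width: 45.6
grip_force: 0.0
```

```bash
python3 -c "
from h import *
s,im=snap('wrist','w7'); print(s['ee_pos'],np.degrees(s['eef_rot']),proj('wrist',(534,394.5,12),'w7'))"
```

```text
[534.3228453  393.10620212 119.1711785 ] [-1.79979431e+02 -1.08285244e-02  1.77004088e+02] [322.7 233.2]
```

View pics/w7.png

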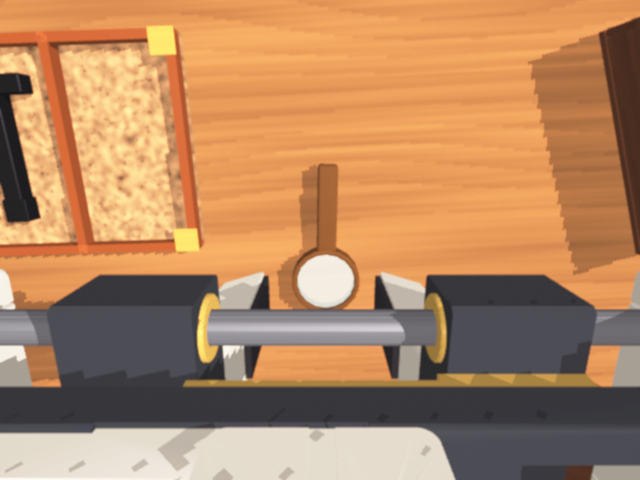

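```bash
python3 -c "
from h import *
a=np.load('pics/w7.npy');R=rpy(a[3:])
for u,v,z in [(328,165,10),(327,228,12),(326,280,12),(326,314,0)]: print(v,z,(R.T@(px('wrist',u,v,z,'w7')-a[:3])).round(1))
go(460.4,264,70,179)"
```

```text
165 10 [ 47.8   5.  109.2]
228 12 [  4.1   4.4 107.2]
280 12 [-34.9   3.8 107.2]
314 0 [-67.9   4.  119.2]
shift [  67.2 -133.    49.3] turn -2.0 q6 now -57.0 end -59
```

Call:
{"op": "arm_command", "data": {
  "plan": [
    [[2,4.4,50,1,0.5],[2,4.4,95,1,0.5],[2,4.4,112,1,0.5],[2,4.4,116,1,0.5],[2,4.4,116,1,0.5],[2,4.4,116,1,0.95],[2,4.4,116,1,0.95],[2,4.4,116,1,0.95],[2,4.4,116,1,0.95],[2,4.4,116,1,0.95]]
  ]
}}

```text
clock: 25.82
ee_pos: [532.7, 398.7, 3.3]
eef_rot: [3.142, 0.0, 3.073]
wrist_force: [-0.7, -1.0, 2.7]
grip_width: 13.7
grip_force: 30.0
```

```bash
python3 -c "
from h import *
s=ctrl.state();print(s['ee_pos'],s['grip_width'],np.degrees(s['eef_rot']))
go(460.4,264,70,179)"
```

```text
[532.65732452 398.73288121   3.28179808] 13.699124401790495 [1.79999847e+02 1.49898483e-02 1.76072094e+02]
shift [  62.8 -139.4  -66.7] turn -2.9 q6 now -56.0 end -59
```

Call:
{"op": "arm_command", "data": {
  "plan": [
    [[0,0,-30,0,0.95],[2,-6,-67,0,0.95],[18,-45,-67,-1,0.95],[36,-85,-67,-2,0.95],[54,-120,-67,-3,0.95],[63,-139,-67,-3,0.95],[63,-139,-67,-3,0.95],[63,-139,-67,-3,0.95],[63,-139,-67,-3,0.95]]
  ]
}}

```text
clock: 26.95
ee_pos: [460.7, 265.1, 69.9]
eef_rot: [3.141, 0.001, 3.126]
wrist_force: [0.6, -0.8, -0.3]
grip_width: 13.5
grip_force: 30.0
```

```bash
python3 -c "
from h import *
s,_=snap('wrist','w8');print(s['ee_pos'],s['grip_width'],np.degrees(s['eef_rot']))
go(460.4,264,9.3,179)"
```

```text
[460.6976942  265.14601274  69.88083105] 13.513147950982681 [1.79986382e+02 3.02644813e-02 1.79107618e+02]
shift [ 0.2 -1.1 60.5] turn 0.1 q6 now -67.0 end -59
```

View pics/w8.png

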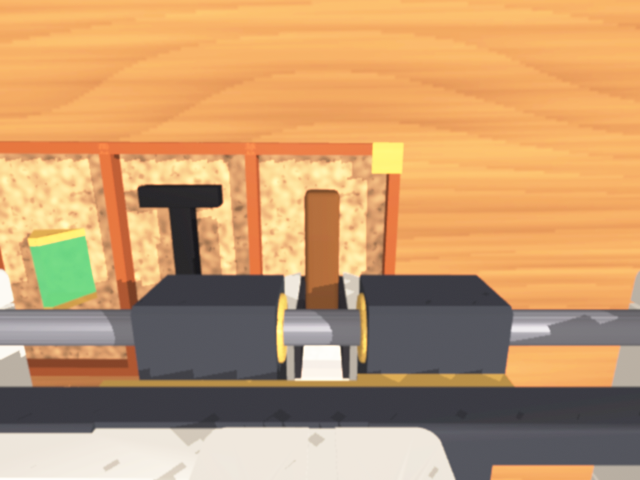

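Call:
{"op": "arm_command", "data": {
  "plan": [
    [[0,-0.5,30,0,0.95],[0,-0.5,52,0,0.95],[0,-0.5,58,0,0.95],[0,-0.5,60,0,0.95],[0,-0.5,61,0,0.95],[0,-0.5,61,0,0.95],[0,-0.5,61,0,0.95]]
  ]
}}

```text
clock: 27.88
ee_pos: [460.5, 264.0, 9.5]
eef_rot: [3.141, 0.001, 3.125]
wrist_force: [-0.0, -0.5, -0.5]
grip_width: 13.4
grip_force: 30.0
```

Call:
{"op": "arm_command", "data": {
  "plan": [
    [[0,0,0.5,0,0.95],[0,0,0.5,0,0.95],[0,0,0.5,0,0.76],[0,0,0.5,0,0.76],[0,0,0.5,0,0.76],[0,0,-30,0,0.76],[0,0,-80,0,0.5],[0,0,-130,0,0.5],[0,0,-180,0,0.3],[0,0,-180,0,0.3]]
  ]
}}

```text
clock: 29.12
ee_pos: [462.2, 264.7, 193.0]
eef_rot: [3.138, 0.008, 3.125]
wrist_force: [-0.2, 0.5, -0.5]
grip_width: 57.5
grip_force: 0.0
```

Call:
{"op": "arm_command", "data": {
  "plan": [
    [[-40,50,0,0,0.3],[-80,100,0,0,0.3],[-110,150,0,0,0.3],[-110,150,0,0,0.3],[-110,150,0,0,0.3]]
  ]
}}

```text
clock: 29.75
ee_pos: [571.7, 411.4, 186.8]
eef_rot: [-3.139, -0.003, 3.126]
wrist_force: [0.1, -0.3, 0.4]
grip_width: 64.3
grip_force: 0.0
```

Run:
```python
from h import *
s,im=snap('scene','s9'); print(s['clock'],s['ee_pos'])
cv2.imwrite('pics/s9c.png',cv2.resize(im[140:330,80:500,::-1],None,fx=1.9,fy=1.9,interpolation=cv2.INTER_CUBIC))
```

```text
29.75 [571.66980715 411.36814847 186.84758201]
```

View pics/s9c.png

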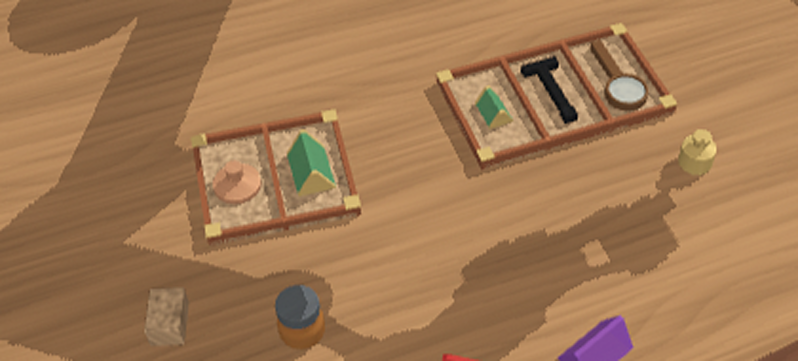

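All five sit in their bays. The lens looks close to the front rim, so I'll check it numerically.

Run:
```python
from h import *
c=lambda p:((proj('scene',p)-[80,140])*1.9).round()
for p in [(498.4,263.5,18),(523.4,263,15),(498.4,239,15),(498.4,288,15),(413.4,265,16),(531,262.8,16),(466.9,186,18)]: print(p,c(p))
im=cv2.imread('pics/s9.png'); o=((np.array([520,20]))/1.9+[80,140]).astype(int)
cv2.imwrite('pics/z.png',cv2.resize(im[o[1]:o[1]+55,o[0]:o[0]+90],None,fx=8,fy=8,interpolation=cv2.INTER_CUBIC)); print(o)
```

```text
(498.4, 263.5, 18) [627.  86.]
(523.4, 263, 15) [636. 103.]
(498.4, 239, 15) [607.  94.]
(498.4, 288, 15) [645.  82.]
(413.4, 265, 16) [595.  39.]
(531, 262.8, 16) [639. 107.]
(466.9, 186, 18) [554.  86.]
[353 150]
```

View pics/z.png

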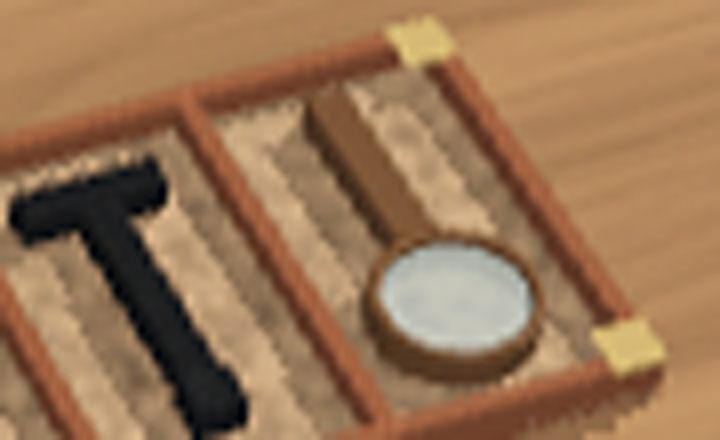

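The floor shows all round the magnifier, so it lies flat and clear of the rim. Handing in.

```bash
python3 -c "
from h import *
print(ctrl.hand_in())"
```

```text
the job is handed in; nothing more can be done
None
```

The job is handed in at about 30 s of the 128 s allowed; the last picture shows all five pieces lying flat in their correct bays and the jar, weight and cork block still standing, but no verdict came back.

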